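Slide the flat spreader out over the free end of the riser

TASK

The blue notched spreader lies flat on the little plywood riser and is too thin to pick up there. Without lifting it, slide it lengthwise until about a third of its length sticks out over the free end of the riser, the end where the mug is not standing, so that it can be taken hold of there. Leave it lying flat and roughly in line with the riser, and do not shift the mug or the green tile.

Things in the scene. Friction and masses are not known exactly. Their poses are not given: they have to be found in the camera images.
- riser: low step of pale plywood, fixed to the bench: top board 210 mm long (its x), 140 mm wide (its y), 18 mm thick, upper face 60 mm above the bench, on two cheeks. Origin on the bench under the board's centre; x along its length (ends at x = +105 and -105 mm), z up. Its length points roughly away from the robot: one end near, one far.
- spreader: flat blue plastic spreader lying on the riser near its middle: 140 mm long (its x), 61 mm wide (y from -31 to +30 mm), 5 mm thick, about 0.09 kg; ten short teeth along its -y edge, a 12 mm hole near the +y edge, flat end faces over y from -20 to +30 mm. Origin on its underside at mid-length; x along its length, z up. Starts roughly in line with the riser.
- mug: white mug, loose, standing on the bench about 35 mm off one end of the riser (near or far, it varies): cup 92 mm across, 95 mm high, 127 mm over the handle, which points to its -y. Origin on the bench under the centre of cup and handle together (the cup's axis is 17 mm from it towards +y); z up.
- green_tile: pale green glazed hexagon tile, 57 x 51 x 7 mm, loose, lying flat on the bench off the other end of the riser, well below the level of its top. Origin at the centre of its underside; z up.

How it is judged:
By the outcome, as a careful person would: the job done as asked, in the order asked, and still so for the second after the job is handed in, with the robot touching nothing.
It also fails if it takes over 32 s, if anything falls off the work surface, if the arm or the gripper's body presses on something with over 40 N, if the wrist force passes 120 N, or if a joint passes its speed limit or range.

ROBOT

A 6-joint arm with a two-finger parallel gripper is mounted at the origin on a cart in front of the work surface, level with it; the furniture and walls round the work are solid. World frame = base frame: x ahead of the robot, y to its left, z up, the work surface at z = 0. Lengths are in m, angles in rad, forces in N, time in s.
With the tool pointing down it reaches from about 0.25 to 0.775 m from the base axis. Payload 4 kg.
Tool frame: the origin (TCP) lies on the centre line of the jaws, within the pads' length; the fingertips stand 14 mm ahead of it and the grasp point (between the pads) lies 5 mm behind it (robot.tcp_to_tips is the distance from the TCP to the fingertips, in m); z points along the fingers, y is the line along which they close (so a half turn about z gives the same grasp; the last joint's range is limited). The gripper opens to 94 mm and grips with 3 to 60 N. Pads are 16 mm wide; open, the fingers measure 119 mm over their backs; the gripper's body (75 mm by 177 mm) begins 78 mm behind the grasp point.
Start: joints at [-1.34, 0.087, 1.371, -0, 1.684, -0.103], TCP at [0.18, -0.52, 0.22] pointing down, gripper open.
Joint ranges: [-3.1, 3.1], [-0.76, 2.03], [0.27, 2.55], [-1.08, 4.22], [0.17, 2.65], [-2.57, 2.57]. Speed limits (rad/s): [2.79, 2.79, 3.14, 3.14, 3.14, 3.14].

INTERFACE

Orientations are given as [roll, pitch, yaw] about the fixed x, y, z axes, in that order (R = Rz(yaw) Ry(pitch) Rx(roll)).
In Python, from bench import robot gives the robot as it stands.
- The arm moves only by the tool carry_out, never from a script. Its argument "increments" is a list of rows, each a list of 3 entries, a list of its own where there are three numbers: the closure in counts, from 0 (fully open) to 255 (shut), then the shift along the tool's x, y, z in mm, then the turn about the tool's z in degrees. In form: [[fingers, [dx, dy, dz], twist], ...]. A call has 1 to 8 rows; each row shifts and turns the commanded pose from where the row before left it, along the tool's axes as they then stand; what a row does not reach is not made up. A row lasts 1/10 s, in which the tool goes at most 50 mm and 8.59 degrees, less where a joint would pass 70% of its speed; a pose out of reach is approached as far as the arm can. A call with a gripper value outside its range is refused whole. The fingers move at their own pace and stop on an object; the grip force is fixed at half the most. Time passes only in rows, so rows that do not move let the fingers close. It gives the time, the measured TCP pose, the force, the opening and the grip force at its end, in the units of the state.
- robot.get_obs(): the state, without advancing time (a new reading comes with each control period).
- robot.snapshot(name): name is "side" or "top" or "wrist"; returns the picture (420x560x3 uint8, blue, green, red); there is no depth.
- robot.get_calibration(name): a dict with "vfov" (degrees; the focal length in pixels is half the picture's height over the tangent of half this angle, whatever the lens; pixels are square), "cx", "cy" (the principal point, pixels), "T" (4x4, takes a point from camera to world coordinates). Camera axes: x right, y down, z forward; pixel columns grow to the right and rows downward; lengths in m; the calibration is good to about 2 mm. A picture is of the moment at which its call begins: read the wrist's pose just before it. get_calibration takes no time and is no camera call; for the wrist camera it gives the pose at the moment of the call.
- robot.close_job(): hands the job in; it is judged then, once.
The state is a dict: "time": time; "joint_positions": joint angles; "qvel": joint speeds; "joint_torque": joint torques, N m; "tool_pos": TCP position; "ee_rot": TCP orientation; "wrist_force": force on the tool from outside, world axes, zero at the start; "wrist_torque": the same for the moment, N m; "width": finger opening in m; "finger_force": force on a finger pad.
Only numpy, scipy, OpenCV 4.12 (cv2) and the standard library are available. Lean on these libraries where they do the work, as an engineer would, in place of code of your own. Each camera call takes 0.05 s, during which the arm holds its last target. There are 200 camera calls.

## Working session

There is one attempt and no reset: what is moved stays moved. The work goes in short steps, Python scripts to look and compute and a tool call to move; the robot and the scene stay as the last step left them, time stands still between calls to the robot, and variables do not carry over. Pictures are saved under pics/ and viewed, at most 10 in all, crops included, and the job is handed in when it is done.

Besides the shell and the picture viewer there is one more tool, called after "Request:" by a JSON object that holds its "method" and its "body". carry_out: Moves the arm, as the interface text tells. Its arguments: {"type":"object","properties":{"increments":{"type":"array","items":{"type":"array"}}},"required":["increments"]}

```bash
mkdir -p pics; python3 - <<'E'
from bench import robot
import cv2,numpy as np
o=robot.get_obs();print(o['time'],o['tool_pos'],o['ee_rot'],o['width'])
for n in('top','side'):
    im=robot.snapshot(n);cv2.imwrite(f'pics/{n}0.png',im);c=robot.get_calibration(n);print(n,c)
E
```

```text
0.0 [ 0.18008922 -0.51914965  0.21832266] [-3.13945071e+00 -2.11694487e-04  3.33816738e-01] 0.09361494402314051
top {'vfov': 50.35596098456156, 'cx': 282.05491085991275, 'cy': 208.32737291732192, 'T': array([[-0.06060682, -0.97688784,  0.20498041,  0.37820541],
       [-0.99814336,  0.05806869, -0.01838076, -0.20698023],
       [ 0.006053  , -0.20571384, -0.97859347,  0.91774461],
       [ 0.        ,  0.        ,  0.        ,  1.        ]])}
side {'vfov': 44.49400787985261, 'cx': 282.3840290354824, 'cy': 204.4060076063022, 'T': array([[-0.71823324,  0.55850737, -0.41498258,  0.9142525 ],
       [ 0.69564825,  0.56382965, -0.44516249,  0.19214557],
       [-0.01464705, -0.6084124 , -0.79348587,  0.79324513],
       [ 0.        ,  0.        ,  0.        ,  1.        ]])}
```

View pics/top0.png

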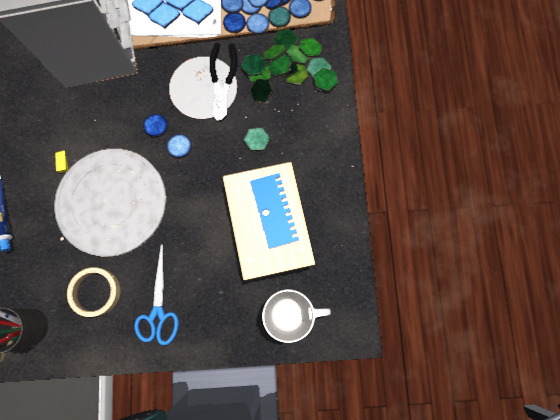

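View pics/side0.png

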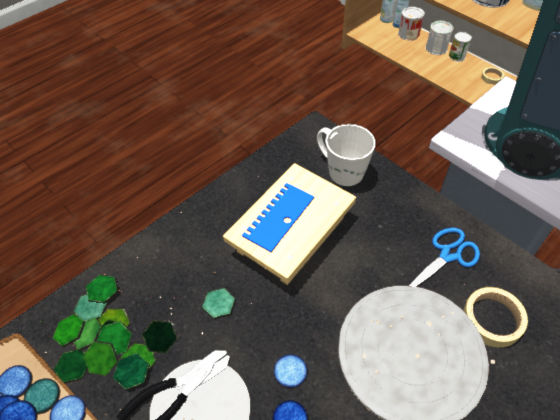

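The top view shows the mug at the near end (about 290,315) and the tile beyond the far end (257,139). The spreader (about 275,211) has its teeth to the right, i.e. world -y. So I push towards the far end, with both fingertips on the near end face.

```bash
cat > h.py <<'E'
from bench import robot
import cv2,numpy as np
def ray(n,uv,z,c=None):
    c=c or robot.get_calibration(n);f=210/np.tan(np.radians(c['vfov']/2))
    uv=np.atleast_2d(uv).astype(float)
    d=np.c_[(uv[:,0]-c['cx'])/f,(uv[:,1]-c['cy'])/f,np.ones(len(uv))]@c['T'][:3,:3].T
    o=c['T'][:3,3];return (o+d*((z-o[2])/d[:,2])[:,None])[:,:2]
def big(m,near):
    cs,_=cv2.findContours(m,cv2.RETR_EXTERNAL,cv2.CHAIN_APPROX_NONE)
    cs=[c for c in cs if cv2.contourArea(c)>400]
    return min(cs,key=lambda c:np.hypot(*(c[:,0].mean(0)-near)))[:,0]
def rect(p):
    r=cv2.minAreaRect((p*1000).astype(np.float32));b=cv2.boxPoints(r)
    e=max([b[1]-b[0],b[2]-b[1]],key=np.linalg.norm);e=e*np.sign(e[0])
    return np.round(r[0],1),np.round(r[1],1),round(float(np.degrees(np.arctan2(e[1],e[0]))),1)
def measure(im,n='top',ns=(275,211),nr=(268,220)):
    h=cv2.cvtColor(im,cv2.COLOR_BGR2HSV)
    b=cv2.inRange(h,(95,130,80),(125,255,255));w=cv2.inRange(h,(12,40,140),(32,160,255))
    return rect(ray(n,big(b,ns),.065)),rect(ray(n,big(w|b,nr),.06))
E
python3 - <<'E'
from h import *
print(measure(cv2.imread('pics/top0.png')))
print(measure(cv2.imread('pics/side0.png'),'side',(278,217),(290,222)))
for u in [(289,313)]:print(ray('top',u,.095))
E
```

```text
((array([ 555.1, -206.9]), array([138.1,  58. ]), 12.5), (array([ 555. , -207.4]), array([141.3,  59. ]), 12.5))
((array([ 554.9, -203.7]), array([139.8,  60.3]), 12.4), (array([ 539.9, -188.9]), array([217.1, 144.7]), 8.9))
[[ 0.35828314 -0.22324154]]
```

```bash
python3 - <<'E'
from h import *
print(rect(ray('top',[(224,174),(293,163),(314,265),(243,279)],.06)))
print(rect(ray('side',[(225,237),(295,165),(355,204),(288,276)],.06)))
im=cv2.imread('pics/top0.png');print(cv2.cvtColor(im,cv2.COLOR_BGR2HSV)[[190,260,250],[240,260,300]])
print(robot.get_calibration('wrist')['T'].round(3), np.degrees(robot.get_obs()['ee_rot']))
E
```

```text
(array([ 539.2, -195. ]), array([211. , 139.5]), 7.6)
(array([ 537.6, -184. ]), array([205. , 142.2]), 9.1)
[[ 30  15 255]
 [ 28  18 255]
 [ 30   1 255]]
[[ 0.327 -0.905 -0.273  0.26 ]
 [-0.945 -0.314 -0.092 -0.492]
 [-0.003  0.288 -0.958  0.384]
 [ 0.     0.     0.     1.   ]] [-1.79885256e+02 -1.29648146e-02  1.91250632e+01]
```

Request:
{"method": "carry_out", "body": {"increments": [[184,[0,0,0],5.3],[184,[0,0,0],5.3],[184,[20,-16,0],0],[184,[20,-16,0],0],[184,[20,-16,0],0],[184,[20,-16,0],0],[184,[20,-16,0],0],[184,[20,-16,0],0]]}}

```text
time: 0.9
tool_pos: [0.2851, -0.4058, 0.2189]
ee_rot: [-3.141, 0.0, 0.149]
wrist_force: [1.0, -0.8, 0.1]
width: 0.0333
finger_force: 0.0
```

Request:
{"method": "carry_out", "body": {"increments": [[184,[20,-16,0],0],[184,[20,-16,0],0],[184,[20,-16,0],0],[184,[20,-16,0],0],[184,[20,-16,0],0],[184,[20,-16,0],0],[184,[20,-16,0],0],[184,[0,0,0],0]]}}

```text
time: 1.7
tool_pos: [0.4077, -0.2733, 0.2189]
ee_rot: [-3.14, -0.0, 0.153]
wrist_force: [0.1, 0.0, 1.2]
width: 0.0265
finger_force: 0.0
```

Request:
{"method": "carry_out", "body": {"increments": [[184,[22,-15,0],0],[184,[22,-15,0],0],[184,[22,-15,0],0],[184,[0,0,30],0],[184,[0,0,30],0],[184,[0,0,30],0],[184,[0,0,0],0],[184,[0,0,0],0]]}}

```text
time: 2.5
tool_pos: [0.4645, -0.2216, 0.1294]
ee_rot: [-3.141, 0.001, 0.148]
wrist_force: [-0.6, 0.0, -0.2]
width: 0.0261
finger_force: 0.0
```

```bash
python3 - <<'E'
from h import *
o=robot.get_obs();print(o['tool_pos'],o['ee_rot'])
c=robot.get_calibration('wrist');im=robot.snapshot('wrist');cv2.imwrite('pics/w1.png',im)
np.save('w1.npy',c,allow_pickle=True)
h=cv2.cvtColor(im,cv2.COLOR_BGR2HSV);b=cv2.inRange(h,(95,130,80),(125,255,255))
print(rect(ray('',big(b,(280,210)),.065,c)))
E
```

```text
[ 0.46451089 -0.22156073  0.12935018] [-3.14103672e+00  1.24452280e-03  1.48088041e-01]
(array([ 554.2, -206.7]), array([137.4,  60.7]), 12.6)
```

View pics/w1.png

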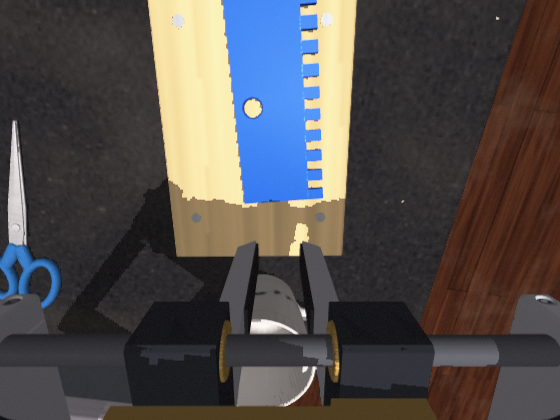

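The wrist view shows the spreader's near end at about (245,203)–(308,200), the riser's near corners at (176,256) and (342,255), and the fingers above the near end.

```bash
python3 - <<'E'
from h import *
c=np.load('w1.npy',allow_pickle=True).item()
print((1000*ray('',[(245,203),(310,200)],.065,c)).round(1))
p=1000*ray('',[(176,256),(342,255),(150,0),(357,0)],.06,c);print(p.round(1))
a=np.degrees(np.arctan2(*(p[2:]-p[:2]).T[::-1]));print(a)
t=np.radians(a.mean());e=np.array([np.cos(t),np.sin(t)]);m=p[:2].mean(0)
for q in 1000*ray('',[(245,203),(310,200)],.065,c): print((q-m)@e, (q-m)@[-e[1],e[0]])
print((np.array([464.5,-221.6])-m)@e)
E
```

```text
[[ 480.7 -192.5]
 [ 490.6 -242.2]]
[[ 424.8 -140.2]
 [ 446.2 -277.8]
 [ 609.1 -113.6]
 [ 629.2 -249.5]]
[8.19655305 8.790515  ]
47.168443180308266 9.621662339929472
49.553141294911214 -40.939630445635714
26.82459671618191
```

Request:
{"method": "carry_out", "body": {"increments": [[184,[0,0,24],0],[184,[0,0,16],0],[184,[0,0,8],0],[184,[0,0,0],0],[184,[0,0,2],0],[184,[0,0,2],0],[184,[0,0,0],0],[184,[0,0,0],0]]}}

```text
time: 3.35
tool_pos: [0.4653, -0.2213, 0.078]
ee_rot: [3.141, -0.001, 0.149]
wrist_force: [0.1, 0.8, -0.5]
width: 0.0259
finger_force: 0.0
```

Request:
{"method": "carry_out", "body": {"increments": [[184,[0,0,1.5],0],[184,[0,0,0],0],[184,[0,0,0],0]]}}

```text
time: 3.65
tool_pos: [0.465, -0.2211, 0.0759]
ee_rot: [3.142, 0.0, 0.149]
wrist_force: [-0.1, 0.1, -0.0]
width: 0.0262
finger_force: 0.0
```

Request:
{"method": "carry_out", "body": {"increments": [[184,[4,0,0],0],[184,[4,0,0],0],[184,[4,0,0],0],[184,[4,0,0],0],[184,[4,0,0],0],[184,[4,0,0],0],[184,[4,0,0],0],[184,[4,0,0],0]]}}

```text
time: 4.45
tool_pos: [0.497, -0.2163, 0.076]
ee_rot: [-3.142, 0.0, 0.149]
wrist_force: [-1.7, 0.2, 0.4]
width: 0.0261
finger_force: 0.6
```

```bash
python3 - <<'E'
from h import *
o=robot.get_obs();print(o['tool_pos'],o['ee_rot'])
c=robot.get_calibration('wrist');im=robot.snapshot('wrist');cv2.imwrite('pics/w2.png',im)
im=robot.snapshot('top');cv2.imwrite('pics/t2.png',im)
h=cv2.cvtColor(im,cv2.COLOR_BGR2HSV);b=cv2.inRange(h,(95,130,80),(125,255,255))
print(rect(ray('top',big(b,(272,200)),.065)))
E
```

```text
[ 0.49703983 -0.21629696  0.07598576] [-3.14158206e+00  1.15906182e-04  1.48828261e-01]Traceback (most recent call last):
  File "<stdin>", line 6, in <module>
  File "h.py", line 11, in big
    return min(cs,key=lambda c:np.hypot(*(c[:,0].mean(0)-near)))[:,0]
           ~~~^^^^^^^^^^^^^^^^^^^^^^^^^^^^^^^^^^^^^^^^^^^^^^^^^^
ValueError: min() iterable argument is empty
```

View pics/w2.png

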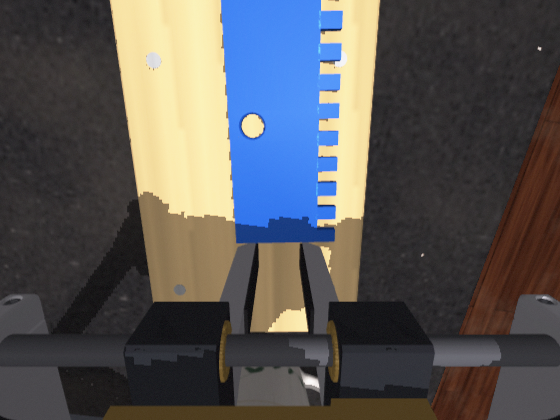

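The wrist view shows the fingers seated on the spreader's end face (row 242), with the spreader now in line with the riser. I'll keep pushing.

Request:
{"method": "carry_out", "body": {"increments": [[184,[5,0,0],0],[184,[5,0,0],0],[184,[5,0,0],0],[184,[5,0,0],0],[184,[5,0,0],0],[184,[5,0,0],0],[184,[5,0,0],0],[184,[5,0,0],0]]}}

```text
time: 5.35
tool_pos: [0.5367, -0.2104, 0.0759]
ee_rot: [3.142, 0.0, 0.149]
wrist_force: [-0.5, -0.4, -0.3]
width: 0.0263
finger_force: 0.4
```

```bash
python3 - <<'E'
from h import *
o=robot.get_obs();print(o['tool_pos'],o['ee_rot'],o['wrist_force'])
c=robot.get_calibration('wrist');w=robot.snapshot('wrist')
print((1000*ray('',[(237,242),(318,242)],.065,c)).round(1))
im=robot.snapshot('side');cv2.imwrite('pics/s3.png',im)
cv2.imwrite('pics/sw3.png',np.hstack([im[100:400,:400],w[100:400,100:500]]))
E
```

```text
[ 0.53672517 -0.21038063  0.07592373] [3.14155614e+00 3.56163177e-05 1.48840958e-01] [-0.45938174 -0.43102637 -0.2696462 ]
[[ 542.9 -183.2]
 [ 550.4 -233. ]]
```

View pics/sw3.png

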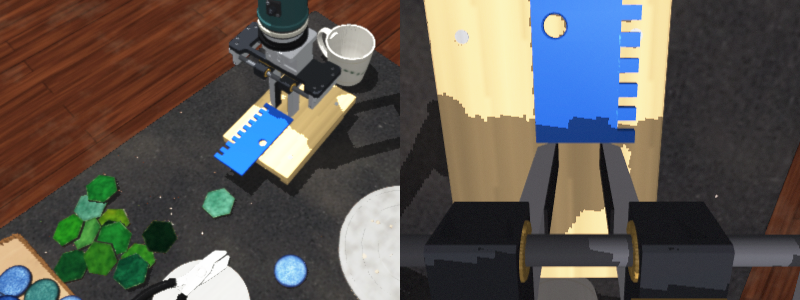

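Side and wrist views: the spreader is aligned and about 40 mm over the free end. I'll push another 7 mm, back off and lift.

Request:
{"method": "carry_out", "body": {"increments": [[184,[3.5,0,0],0],[184,[3.5,0,0],0],[184,[0,0,0],0],[184,[-8,0,0],0],[184,[-12,0,0],0],[184,[0,0,-30],0],[184,[0,0,-40],0],[184,[0,0,-40],0]]}}

```text
time: 6.25
tool_pos: [0.5217, -0.2123, 0.1866]
ee_rot: [-3.141, 0.002, 0.148]
wrist_force: [0.4, -0.3, -0.2]
width: 0.026
finger_force: 0.0
```

Request:
{"method": "carry_out", "body": {"increments": [[184,[-35,15,0],0],[184,[-35,15,0],0],[184,[-35,15,0],0],[184,[-35,15,0],0],[184,[-35,15,0],0],[184,[-35,15,0],0],[184,[0,0,0],0],[184,[0,0,0],0]]}}

```text
time: 7.05
tool_pos: [0.3281, -0.3325, 0.1861]
ee_rot: [3.141, -0.001, 0.146]
wrist_force: [-0.8, 0.2, 0.2]
width: 0.026
finger_force: 0.0
```

```bash
python3 - <<'E'
from h import *
im=robot.snapshot('top');s=robot.snapshot('side')
for n,i,p in(('top',im,(262,180)),('side',s,(250,245))):
    h=cv2.cvtColor(i,cv2.COLOR_BGR2HSV);b=cv2.inRange(h,(95,130,80),(125,255,255))
    try: 
        r=rect(ray(n,big(b,p),.065));d=r[0]-[435.5,-209];t=np.radians(8.5);print(n,r,d@[np.cos(t),np.sin(t)]+70-210)
    except Exception as e: print(e)
cv2.imwrite('pics/f4.png',np.hstack([im[80:380,150:450],s[80:380,100:500]]))
E
```

```text
top (array([ 624.1, -201.4]), array([141.9,  63.5]), 8.2) 47.651743354642576
side (array([ 623.4, -198.6]), array([141.1,  63.6]), 8.0) 47.37329860145212
```

View pics/f4.png

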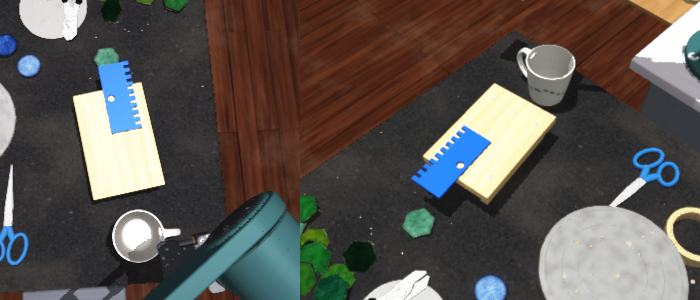

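Both views put the overhang at about 47 mm, with the spreader flat and in line with the riser. The mug and tile have not moved and the robot is clear.

```bash
python3 -c "
from bench import robot
print(robot.close_job())"
```

```text
the job is handed in; nothing more can be done
None
```

The job is handed in: the spreader lies flat and in line with the riser, about 47 mm (a third of its length) over the far, free end, and the mug and green tile look unmoved in the final views.

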